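# Prove a stop button and snap its guard on

## Task

Prove the red mushroom stop on the control box in the work holder: press it all the way down so that it latches, then turn its head clockwise so that it lets go and springs back up. Then take the yellow guard ring, put it over the stop and press it down past the spring balls until it snaps home on the black flange, without pushing the stop in again. Finish while still holding the guard pressed down on the flange, with a firm push of about 10 N, and leave the other things on the bench where they are.

Things in the scene. Friction and masses are not known exactly. Their poses are not given: they have to be found in the camera images.
- stop (a joint): How far the red mushroom stop is pushed down, m: 0 = up, 0.010 = on its end stop. A spring holds it up (3 N at first, about 6 N from 0.002 on). It latches at about 0.007: push it to 0.008 or more; let go, it stays at 0.006 to 0.007.
- stop_head (a joint): Turn of the stop's head about its upright axis, rad, clockwise seen from above, 0 to 1.2. A weak spring turns it back to 0. While the stop is latched, turning the head to 0.75 or more (1.0 is good) frees it: it springs up as soon as the fingers let it (open them, or lift with it). The head must be near 0 when pressed in, for it to latch.
- stop_top (a point): Centre of the top of the stop's red mushroom head (moves with it; 38 mm above the seat when up). The head is a disc 32 mm across and 14 mm thick on a 14 mm stem; upright. It can be gripped across its rim from above in any direction.
- seat_top (a point): Point on the stop's axis on the top face of the black round flange (64 mm across) on which the guard must come to rest; 66 mm above the bench, z up. The flange sits on a grey control box (82 x 74 mm, top 62 mm above the bench) clamped by two blue jaws in a work holder 190 mm long, which is fixed to the bench; nothing else of box and holder is higher. x runs along the holder.
- neck_top (a point): Centre of the top of the steel neck that rises from the flange round the stop's stem: 36.6 mm across, 14.5 mm high, top edge chamfered. Four steel spring balls stick out of the neck to 44 mm across, their middles 9 mm above the flange; they give way inward.
- guard_center (a point): Centre of the yellow guard ring, half-way up: a tube open at both ends, 52 mm outside, 40 mm high, 40 to 65 g. It stands on the bench with its rib at the bottom, the way up in which it is fitted; any yaw will do. Fitted, this point is on the stop's axis 20 mm above the flange; the guard then surrounds the stop without touching it and stands 2 mm higher than it.
- guard_foot (a point): Centre of the guard's lower end. Inside, the tube is 45.6 mm wide, but a rib in its lowest 4 mm narrows it to 39.6 mm. The rib meets the spring balls with the foot about 13 mm above the flange; the push needed grows to 9 to 15 N at 11 mm, falls from about 9 mm on, and at 4 mm the balls spring out above the rib and pull it home until the foot lands on the flange.
- flux_jar: Bystander, leave alone: amber glass flux jar with a black cap, 48 mm across, 42 mm high; origin at the centre of its underside.
- screw_cup: Bystander, leave alone: small steel screw cup, 52 mm across, 40 mm high; origin at the centre of its underside.
- phone: Bystander, leave alone: black phone with a blue edge lying flat, 148 x 72 x 9 mm; origin at the centre of its underside.
- pry_bar: Bystander, leave alone: black pry bar with a steel blade, 165 mm long, 7 mm high; origin at the centre of its underside.
- driver: Bystander, leave alone: small screwdriver with a turquoise handle, 160 mm long; origin at the centre of its underside.
- dial_knob: Bystander, leave alone: black dial knob, 36 mm across, 20 mm high; origin at the centre of its underside.
- lock_nut: Bystander, leave alone: brass lock nut, 34 mm across, 7 mm high; origin at the centre of its underside.
Not all that is in view belongs to the job. Of the things that look like the part that bears guard_center, take the one that is farthest from the robot's base at the start.

How it is judged:
On the way, in this order (a step that is already met when the one before it is completed fails the run):
1. the stop is pressed down past its latch (value of joint stop above 0.0068 m and value of joint stop_head below 0.4 rad), for 0.05 s.
2. its head has been turned so that the stop let go and is up again (value of joint stop below 0.0015 m), for 0.1 s.
3. the guard has snapped home on the flange (z of guard_center in the frame of seat_top between 0.017 and 0.0222 m and horizontal distance between guard_center and seat_top below 0.003 m and angle between guard_center's own z axis and vertical below 0.07 rad), for 0.1 s.
At the end, for the whole second after the job is handed in: The guard is upright (within 0.07 rad) on the flange, its centre within 3 mm of the stop's axis and less than 22.2 mm above the flange, the robot still presses it: more than 4 N on the flange, and the stop is up (less than 2 mm in) (all of step 3 and contact force between guard and seat above 4 N and contact force between the fingers and guard above 4 N and value of joint stop below 0.002 m); the arm keeps its last pose, push and grip.
It fails at once if a bystander is moved more than 4 cm (distance of any of flux_jar, screw_cup, phone, pry_bar, driver, dial_knob, lock_nut from where it was at the start of the episode above 0.04 m).
It also fails if it takes over 69 s, if anything falls off the work surface, if the arm or the gripper's body presses on something with over 40 N, if the wrist force passes 120 N, or if a joint passes its speed limit or range.

## Robot

A 6-joint arm with a two-finger parallel gripper is mounted at the origin on the work surface. World frame = base frame: x ahead of the robot, y to its left, z up, the work surface at z = 0. Lengths are in m, angles in rad, forces in N, time in s.
With the tool pointing down it reaches from about 0.25 to 0.775 m from the base axis. Payload 4 kg.
Tool frame: the origin (TCP) lies on the centre line of the jaws, within the pads' length; the fingertips stand 8 mm ahead of it and the grasp point (between the pads) lies 11 mm behind it; y points along the fingers, x is the direction in which the jaws open and shut, and the axes are right-handed (so a half turn about y gives the same grasp; the last joint's range is limited). The gripper opens to 94 mm and grips with 3 to 60 N. Pads are 16 mm wide; open, the fingers measure 119 mm over their backs; the gripper's body (75 mm by 177 mm) begins 78 mm behind the grasp point.
Start: joints at [1.072, 0.087, 1.371, -0, 1.684, -0.103], TCP at [0.212, 0.507, 0.214] pointing down, gripper open.
Joint ranges: [-3.1, 3.1], [-0.76, 2.03], [0.27, 2.55], [-1.08, 4.22], [0.17, 2.65], [-2.57, 2.57]. Speed limits (rad/s): [2.79, 2.79, 3.14, 3.14, 3.14, 3.14].

## Interface

Orientations are given as [roll, pitch, yaw] about the fixed x, y, z axes, in that order (R = Rz(yaw) Ry(pitch) Rx(roll)).
In Python, from bench import robot gives the robot as it stands.
- The arm moves only by the tool step_arm, never from a script. Its argument "commands" is a list of rows, each an object with "xyz": the shift along the world's x, y, z in m, a list of three; "twist": the turn, a rotation vector about the world's x, y, z in degrees, a list of three. In form: [{"xyz": [tx, ty, tz], "twist": [ax, ay, az]}, ...]. A call has 1 to 12 rows; each row is the pose to reach, as a shift and turn from the pose commanded when the call began; what a row does not reach only later rows make up. A row lasts 1/12 s, in which the tool goes at most 41.7 mm and 7.16 degrees, less where a joint would pass 70% of its speed; a pose out of reach is approached as far as the arm can. A call with a gripper value outside its range is refused whole. "fingers" is the closure in counts, from 0 (fully open) to 255 (shut), set as the call begins (left out, the last holds). The fingers move at their own pace and stop on an object; the grip force is fixed at half the most. Time passes only in rows, so rows that repeat a pose let the fingers close. It gives the time, the measured TCP pose, the force and the opening at its end, in the units of the state.
- robot.get_obs(): the state, without advancing time (a new reading comes with each control period).
- robot.snapshot(name): name is "scene" or "top"; returns (picture, depth): 480x640x3 uint8, red, green, blue; 480x640 float32, m along the optical axis (not along the pixel's ray), 0 where there is no reading.
- robot.camera_info(name): a dict with "fx", "fy", "cx", "cy" (pixels), "R" (3x3) and "t" (3): a world point X has camera coordinates R X + t. Camera axes: x right, y down, z forward; pixel columns grow to the right and rows downward; lengths in m; the calibration is good to about 2 mm. A picture is of the moment at which its call begins. camera_info takes no time and is no camera call.
- robot.close_job(): hands the job in, once; it reports no verdict.
The state is a dict: "time": time; "joint_positions": joint angles; "qvel": joint speeds; "joint_torque": joint torques, N m; "tool_pos": TCP position; "ee_rot": TCP orientation; "wrist_force": force on the tool from outside, world axes, zero at the start; "wrist_torque": the same for the moment, N m; "width": finger opening in m.
Only numpy, scipy, OpenCV 4.12 (cv2) and the standard library are available. Lean on these libraries where they do the work, as an engineer would, in place of code of your own. Each camera call takes 0.05 s, during which the arm holds its last target.

## Working session

There is one attempt and no reset: what is moved stays moved. The work goes in short steps, Python scripts to look and compute and a tool call to move; the robot and the scene stay as the last step left them, time stands still between calls to the robot, and variables do not carry over. Pictures are saved under pics/ and viewed, and the job is handed in when it is done.

Besides the shell and the picture viewer there is one more tool, called by a JSON object that holds its "fn" and its "kwargs". step_arm: Moves the arm, as the interface text tells. Its arguments: {"type":"object","properties":{"commands":{"type":"array"},"fingers":{"type":"number"}},"required":["commands"]}

```bash
mkdir -p pics; cat > h.py <<'E'
from bench import robot
import numpy as np, cv2
def snap(n,f):
    p,d=robot.snapshot(n); cv2.imwrite('pics/'+f+'.png',p[:,:,::-1]); np.savez('pics/'+f+'.npz',p=p,d=d); return p,d
def ray(n,u,v,z):
    c=robot.camera_info(n); R=np.array(c['R']);t=np.array(c['t'])
    o=-R.T@t; d=R.T@np.array([(u-c['cx'])/c['fx'],(v-c['cy'])/c['fy'],1]); return o+d*(z-o[2])/d[2]
def proj(n,X):
    c=robot.camera_info(n); q=np.array(c['R'])@np.array(X)+np.array(c['t']); return q[0]/q[2]*c['fx']+c['cx'],q[1]/q[2]*c['fy']+c['cy'],q[2]
E
python3 - <<'E'
from h import *
snap('scene','s0');snap('top','t0')
print(robot.get_obs())
for n in('scene','top'):print(robot.camera_info(n))
E
```

```text
{'time': 0.1, 'joint_positions': array([ 1.07188208e+00,  8.78420477e-02,  1.37210037e+00, -1.53248283e-05,
        1.68358358e+00, -1.03109022e-01]), 'qvel': array([ 0.0007235 , -0.00173729, -0.00288919,  0.00078954,  0.0011788 ,
        0.00060176]), 'joint_torque': array([ 2.69803182e-03, -3.41251838e+01, -3.03300834e+01,  7.19899382e-02,
        3.04862985e-02, -1.04756505e-04]), 'tool_pos': array([0.21183715, 0.50705019, 0.21244394]), 'ee_rot': array([-1.57061248,  0.00192464,  1.17498956]), 'wrist_force': array([0.45206937, 0.57128206, 0.38966358]), 'wrist_torque': array([-0.02316749,  0.00385346,  0.02060224]), 'width': 0.09396234048795725}
{'fx': 530.913266784337, 'fy': 530.913266784337, 'cx': 311.8283500656812, 'cy': 239.08186737611317, 'R': array([[ 0.15096888,  0.98835701,  0.01894227],
       [ 0.57422963, -0.07208235, -0.81551484],
       [-0.80465441,  0.13399458, -0.57842608]]), 't': array([-0.06708784, -0.2774068 ,  1.54229205])}
{'fx': 440.5925612805256, 'fy': 440.5925612805256, 'cx': 314.79816218441545, 'cy': 243.05329370883604, 'R': array([[-0.02907954, -0.99924411,  0.02579916],
       [-0.99103878,  0.02545524, -0.13112652],
       [ 0.13037068, -0.02938107, -0.99102989]]), 't': array([-0.03489148,  0.59538701,  0.88820469])}
```

View pics/s0.png

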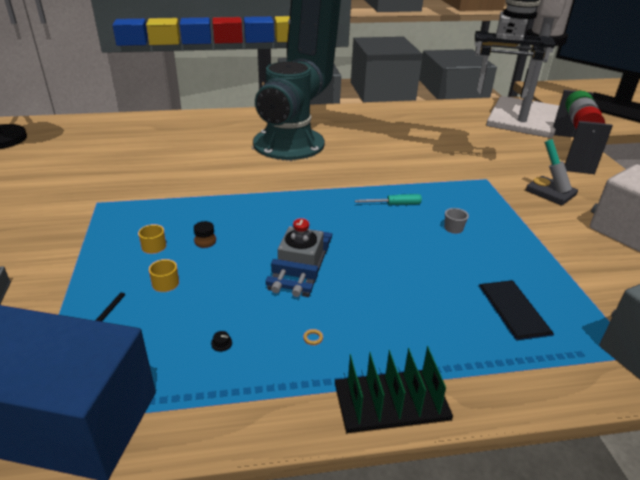

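View pics/t0.png

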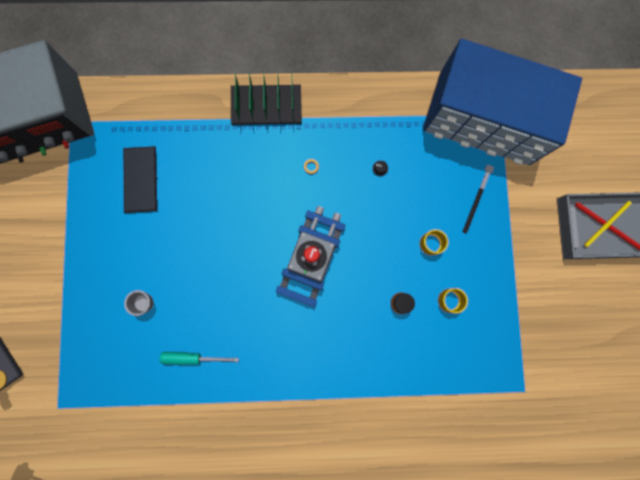

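Two yellow rings are candidates: A at top (435,242) / scene (164,275), and B at top (453,300) / scene (152,239). I'll measure both, along with the stop.

```bash
python3 - <<'E'
from h import *
for n in('scene','top'):
    c=robot.camera_info(n);R=np.array(c['R']);print(n,'cam',-R.T@np.array(c['t']),'tcp',proj(n,[.212,.507,.214]),'base',proj(n,[0,0,0]))
for n,f in(('scene','s0'),('top','t0')):
    p=np.load(f'pics/{f}.npz')['p'];hsv=cv2.cvtColor(p,cv2.COLOR_RGB2HSV)
    for nm,lo,hi in(('yel',(18,150,90),(32,255,255)),('red',(0,150,90),(6,255,255)),('red2',(174,150,90),(180,255,255))):
        m=cv2.inRange(hsv,lo,hi)
        k,l,st,ce=cv2.connectedComponentsWithStats(m)
        for i in range(1,k):
            if st[i,4]>25: print(n,nm,st[i],ce[i].round(1))
for nm,u,v in(('A',435,242),('B',453.5,300.5)):
    P=ray('top',u,v,.04);print(nm,P,np.hypot(P[0],P[1]))
for nm,u,v in(('A',164,268),('B',152,232)):
    P=ray('scene',u,v,.04);print(nm,P,np.hypot(P[0],P[1]))
print(ray('top',312.5,254,.104))
p=cv2.imread('pics/t0.png');a=cv2.resize(p[190:330,270:480],None,fx=3.8,fy=3.8,interpolation=cv2.INTER_CUBIC);cv2.imwrite('pics/t0c.png',a)
p=cv2.imread('pics/s0.png');a=cv2.resize(p[200:310,130:340],None,fx=3.8,fy=3.8,interpolation=cv2.INTER_CUBIC);cv2.imwrite('pics/s0c.png',a)
E
```

```text
scene cam [ 1.41043548 -0.16034817  0.66714338] tcp (np.float64(501.4883068023383), np.float64(91.11368039431795), np.float64(1.3158573832494114)) base (np.float64(288.7342663558409), np.float64(143.5883132442936), np.float64(1.5422920493987649))
top cam [ 0.47324114 -0.02392442  0.95920859] tcp (np.float64(-31.957145024346005), np.float64(479.7858867474863), np.float64(0.6888666741063251)) base (np.float64(297.4902972249527), np.float64(538.394100759964), np.float64(0.8882046860874366))
scene yel [275  16  15  26 300] [281.6  27.6]
scene yel [147  18  32  27 799] [162.5  30.8]
scene yel [534 178  15   7  76] [541.2 181.1]
scene yel [139 226  26  27 553] [152.  238.5]
scene yel [150 260  28  31 694] [163.7 275.1]
scene red [213  17  29  25 666] [227.2  28.9]
scene red [577 106  27  16 292] [590.  113.9]
scene red [295 220  13  10  79] [301.3 224.8]
top yel [585 201  46  46 252] [606.9 224.1]
top yel [421 231  26  23 236] [435.2 241.4]
top yel [440 290  27  23 248] [454.3 300.3]
top yel [  0 371   6  17  81] [  2.1 379.1]
top red [576 203  30  21 146] [589.8 213. ]
top red [609 225  31  25 155] [624.4 236.9]
top red [304 246  16  16 141] [310.8 254.3]
A [ 0.58986789 -0.30618235  0.04      ] 0.6645989478104557
B [ 0.46588708 -0.33703434  0.04      ] 0.575015579743491
A [ 0.59629091 -0.30525381  0.04      ] 0.6698826304987542
B [ 0.47203225 -0.33821614  0.04      ] 0.580693208830725
[ 0.56431536 -0.04416593  0.104     ]
```

View pics/t0c.png

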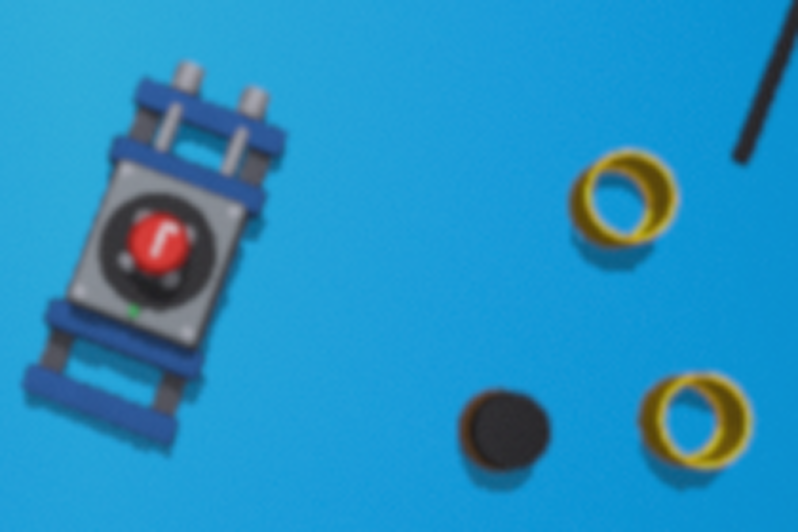

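View pics/s0c.png

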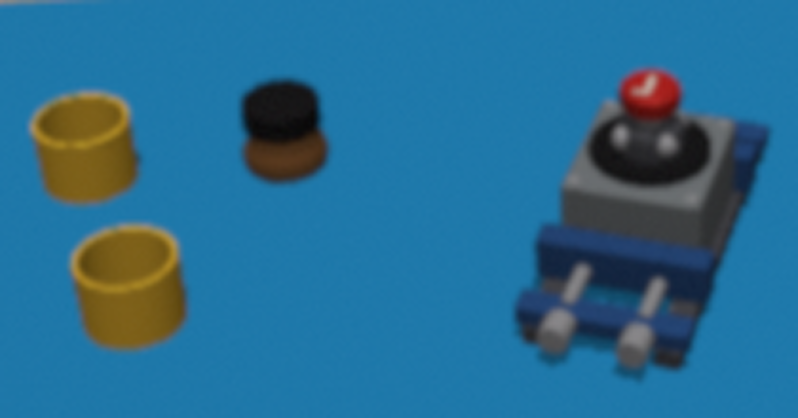

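A at top (435,242) is farther from the base, at 0.67 m against 0.58 m, so it is the guard. The enlarged crops show it as a plain yellow tube with the pry bar tip to its right. Next I'll refine the centres using both views.

```bash
cat >> h.py <<'E'
def cloud(n,f):
    z=np.load(f'pics/{f}.npz');p,d=z['p'],z['d'];c=robot.camera_info(n);R=np.array(c['R']);t=np.array(c['t'])
    v,u=np.mgrid[:480,:640];q=np.stack([(u-c['cx'])/c['fx']*d,(v-c['cy'])/c['fy']*d,d],-1)
    W=(q-t)@R; W[d==0]=np.nan; return p,W
def circ(P):
    A=np.c_[2*P,np.ones(len(P))];s=np.linalg.lstsq(A,(P**2).sum(1),rcond=None)[0];return s[:2],np.sqrt(s[2]+s[0]**2+s[1]**2)
E
python3 - <<'E'
from h import *
def show(nm,P):print(nm,len(P),P.mean(0).round(4),'fit',circ(P[:,:2]),'mid',((P.min(0)+P.max(0))/2).round(4),'ext',np.ptp(P,0).round(4), 'zmed',np.median(P[:,2]).round(4))
for n,f in(('scene','s0'),('top','t0')):
    p,W=cloud(n,f)
    h=cv2.cvtColor(p,cv2.COLOR_RGB2HSV)
    yel=cv2.inRange(h,(18,120,60),(34,255,255))>0
    for nm,c in(('A',(.592,-.306)),('B',(.468,-.337))):
        near=np.hypot(W[...,0]-c[0],W[...,1]-c[1])<.04
        s=yel&near&(W[...,2]>.034); show(n+nm,W[s])
    near=np.hypot(W[...,0]-.564,W[...,1]+.044)<.03
    s=near&(W[...,2]>.098);show(n+'stop',W[s])
    # silhouette ellipse on rays
    for nm,box,z,lo,hi in(('stop',(295,210,320,236) if n=='scene' else (295,238,326,270),.104,(0,120,70),(8,255,255)),):
        x0,y0,x1,y1=box
        m=np.zeros((480,640),np.uint8);m[y0:y1,x0:x1]=cv2.inRange(h,lo,hi)[y0:y1,x0:x1]
        c=max(cv2.findContours(m,cv2.RETR_EXTERNAL,cv2.CHAIN_APPROX_NONE)[0],key=len)
        e=cv2.fitEllipse(c);print(n,e,ray(n,*e[0],z),ray(n,*e[0],z-.007))
    # flange: dark points
    s=near&False
    dark=(h[...,2]<75)&(np.hypot(W[...,0]-.564,W[...,1]+.044)<.045)&(np.abs(W[...,2]-.066)<.006);show(n+'flange',W[dark])
    bl=(np.hypot(W[...,0]-.8,W[...,1])<.01);print('bench z',np.nanmedian(W[bl][:,2]) if bl.any() else 0)
    # holder yaw: points of jaws+box
    jaw=(np.hypot(W[...,0]-.564,W[...,1]+.044)<.12)&(W[...,2]>.02)
    r=cv2.minAreaRect(W[jaw][:,:2].astype(np.float32)*1000);print('holder',r)
    for nm,c,rr in(('pry',(.63,-.36),.13),):
        s=(W[...,2]>.003)&(np.hypot(W[...,0]-.592,W[...,1]+.306)<.12)&~yel
        P=W[s];D=np.hypot(P[:,0]-.592,P[:,1]+.306);print('near guard',len(P),D[D>.04].min() if (D>.04).any() else 0,P[D>.04][np.argsort(D[D>.04])[:4]].round(3))
print([ray('top',u,v,.007)[:2].round(3) for u,v in((466,230),(489,170))], 'jar',ray('top',402,304,.042))
E
```

```text
sceneA 170 [ 0.5972 -0.3071  0.0377] fit (array([ 0.59513616, -0.30872166]), np.float64(0.02400317780384397)) mid [ 0.5961 -0.3079  0.0385] ext [0.0535 0.0487 0.009 ] zmed 0.0377
sceneB 137 [ 0.4719 -0.3398  0.0374] fit (array([ 0.46957827, -0.34139647]), np.float64(0.024049042565237475)) mid [ 0.4712 -0.3409  0.0376] ext [0.0554 0.0493 0.0072] zmed 0.0378
scenestop 134 [ 0.5717 -0.0432  0.1025] fit (array([ 0.57037194, -0.04302913]), np.float64(0.011101887277946232)) mid [ 0.5707 -0.0429  0.1021] ext [0.029  0.0296 0.0079] zmed 0.1029
scene ((300.988037109375, 225.28587341308594), (10.637439727783203, 12.253477096557617), 90.31454467773438) [ 0.57963035 -0.04351539  0.104     ] [ 0.56930325 -0.04206313  0.097     ]
sceneflange 317 [ 0.578  -0.0436  0.0656] fit (array([ 0.56715324, -0.0426205 ]), np.float64(0.026040040424247866)) mid [ 0.5658 -0.0423  0.0661] ext [0.0703 0.0626 0.0116] zmed 0.0655
bench z 0.0006000330581505588
holder ((574.74072265625, -45.64210510253906), (92.34545135498047, 209.22023010253906), 67.27174377441406)
near guard 321 0.04377112551743634 [[ 0.632 -0.324  
[... 641 characters left out ...]
53.6196746826172), (14.403504371643066, 15.211602210998535), 10.913963317871094) [ 0.56512382 -0.0418196   0.104     ] [ 0.5658759  -0.04196608  0.097     ]
topflange 353 [ 0.5625 -0.0422  0.0655] fit (array([ 0.5655976 , -0.04183917]), np.float64(0.025662863977268167)) mid [ 0.5646 -0.042   0.0653] ext [0.0579 0.0576 0.0092] zmed 0.0655
bench z 0.0009046971535153409
holder ((571.80615234375, -44.269256591796875), (91.75910186767578, 205.5351104736328), 67.52507019042969)
near guard 779 0.0400174567488758 [[ 0.553 -0.297  0.003]
 [ 0.576 -0.343  0.003]
 [ 0.567 -0.273  0.005]
 [ 0.625 -0.331  0.003]]
[array([ 0.619, -0.387]), array([ 0.754, -0.45 ])] jar [ 0.4618461  -0.22820964  0.042     ]
```

{"fn": "step_arm", "kwargs": {"commands": [{"xyz":[0.02,-0.03,0],"twist":[0,0,-2]},{"xyz":[0.04,-0.06,0],"twist":[0,0,-4]},{"xyz":[0.06,-0.09,0],"twist":[0,0,-6]},{"xyz":[0.08,-0.12,0],"twist":[0,0,-8]},{"xyz":[0.1,-0.15,0],"twist":[0,0,-10]},{"xyz":[0.12,-0.18,0],"twist":[0,0,-12]},{"xyz":[0.14,-0.21,0],"twist":[0,0,-15]},{"xyz":[0.16,-0.24,0],"twist":[0,0,-18]},{"xyz":[0.18,-0.27,0],"twist":[0,0,-20]},{"xyz":[0.2,-0.3,0],"twist":[0,0,-22]},{"xyz":[0.22,-0.33,0],"twist":[0,0,-24]},{"xyz":[0.24,-0.36,0],"twist":[0,0,-26]}], "fingers": 0}}

```text
time: 1.1
tool_pos: [0.4524, 0.1458, 0.2131]
ee_rot: [-1.57, 0.0, 0.719]
wrist_force: [-0.4, 0.4, -0.0]
width: 0.0938
```

{"fn": "step_arm", "kwargs": {"commands": [{"xyz":[0.02,-0.032,0],"twist":[0,0,-2]},{"xyz":[0.04,-0.064,0],"twist":[0,0,-4]},{"xyz":[0.06,-0.096,0],"twist":[0,0,-6]},{"xyz":[0.08,-0.128,0],"twist":[0,0,-8]},{"xyz":[0.1,-0.16,0],"twist":[0,0,-10]},{"xyz":[0.115,-0.189,0],"twist":[0,0,-10]},{"xyz":[0.115,-0.189,-0.03],"twist":[0,0,-10]},{"xyz":[0.115,-0.189,-0.05],"twist":[0,0,-10]},{"xyz":[0.115,-0.189,-0.05],"twist":[0,0,-10]},{"xyz":[0.115,-0.189,-0.05],"twist":[0,0,-10]}]}}

```text
time: 1.93
tool_pos: [0.5659, -0.0414, 0.1617]
ee_rot: [-1.568, 0.003, 0.546]
wrist_force: [-0.2, -0.1, 0.4]
width: 0.0938
```

```bash
python3 - <<'E'
from h import *
o=robot.get_obs()
for k in('time','joint_positions','tool_pos','ee_rot','wrist_force','width'):print(k,o[k])
p,_=snap('top','t1');q,_=snap('scene','s1')
print(proj('top',o['tool_pos']),proj('scene',o['tool_pos']))
a=cv2.resize(p[180:320,220:420],None,fx=2,fy=2)
b=cv2.resize(q[120:300,200:420],None,fx=3,fy=3)
cv2.imwrite('pics/s1c.png',b[:,:,::-1])
E
```

```text
time 1.9333
joint_positions [-1.73009565e-01  1.44634219e-01  1.40995238e+00  1.12730052e-04
  1.59131977e+00 -7.19464860e-01]
tool_pos [ 0.56592448 -0.0414021   0.16169454]
ee_rot [-1.56786888  0.00317031  0.54646201]
wrist_force [-0.21401077 -0.05673716  0.37863557]
width 0.09382128852957479
(np.float64(311.6123842674083), np.float64(249.79014802569392), np.float64(0.8029569613520611)) (np.float64(301.3438033269493), np.float64(195.37873059398112), np.float64(0.987842425221164))
```

View pics/s1c.png

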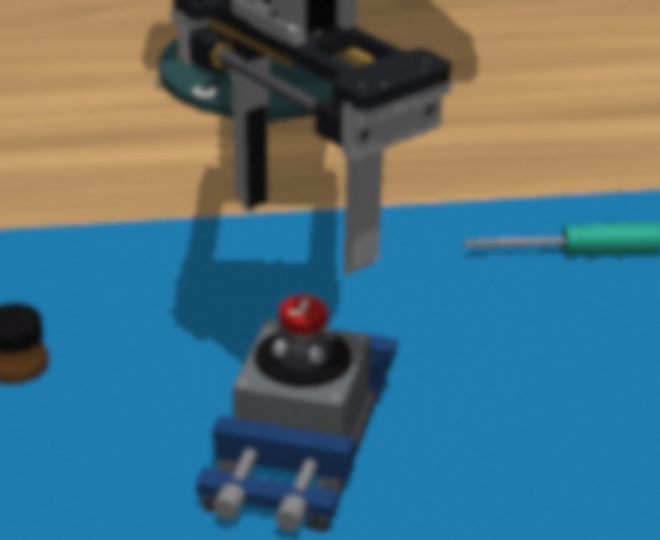

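View pics/t1.png

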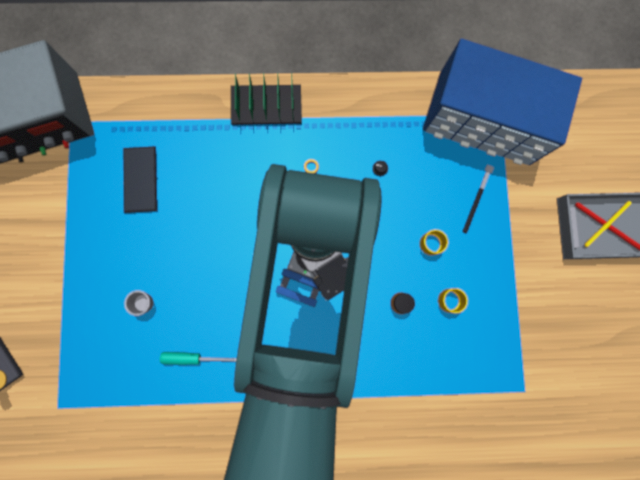

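{"fn": "step_arm", "kwargs": {"commands": [{"xyz":[0.001,-0.0005,-0.02],"twist":[0,0,0]},{"xyz":[0.001,-0.0005,-0.04],"twist":[0,0,0]},{"xyz":[0.001,-0.0005,-0.06],"twist":[0,0,0]},{"xyz":[0.001,-0.0005,-0.06],"twist":[0,0,0]},{"xyz":[0.001,-0.0005,-0.06],"twist":[0,0,0]},{"xyz":[0.001,-0.0005,-0.06],"twist":[0,0,0]}]}}

```text
time: 2.53
tool_pos: [0.5693, -0.0419, 0.106]
ee_rot: [-1.573, -0.003, 0.547]
wrist_force: [0.4, -0.0, 0.5]
width: 0.0942
```

{"fn": "step_arm", "kwargs": {"commands": [{"xyz":[0,0,0],"twist":[0,0,0]},{"xyz":[0,0,0],"twist":[0,0,0]},{"xyz":[0,0,0],"twist":[0,0,0]},{"xyz":[0,0,0],"twist":[0,0,0]},{"xyz":[0,0,0],"twist":[0,0,0]},{"xyz":[0,0,0],"twist":[0,0,0]},{"xyz":[0,0,0],"twist":[0,0,0]},{"xyz":[0,0,0],"twist":[0,0,0]},{"xyz":[0,0,0],"twist":[0,0,0]},{"xyz":[0,0,0],"twist":[0,0,0]}], "fingers": 255}}

```text
time: 3.37
tool_pos: [0.5673, -0.0425, 0.1034]
ee_rot: [-1.571, 0.002, 0.547]
wrist_force: [-1.6, -1.0, 2.1]
width: 0.0313
```

{"fn": "step_arm", "kwargs": {"commands": [{"xyz":[0,0,-0.002],"twist":[0,0,0]},{"xyz":[0,0,-0.004],"twist":[0,0,0]},{"xyz":[0,0,-0.006],"twist":[0,0,0]},{"xyz":[0,0,-0.008],"twist":[0,0,0]},{"xyz":[0,0,-0.009],"twist":[0,0,0]},{"xyz":[0,0,-0.01],"twist":[0,0,0]},{"xyz":[0,0,-0.01],"twist":[0,0,0]},{"xyz":[0,0,-0.01],"twist":[0,0,0]},{"xyz":[0,0,-0.01],"twist":[0,0,0]}]}}

```text
time: 4.12
tool_pos: [0.5674, -0.0425, 0.0937]
ee_rot: [-1.571, 0.002, 0.546]
wrist_force: [-5.3, -1.8, 6.2]
width: 0.0307
```

```bash
cat > o.py <<'E'
from h import *
o=robot.get_obs()
for k in('time','joint_positions','tool_pos','ee_rot','wrist_force','wrist_torque','width'):print(k,np.round(o[k],4))
E
python3 o.py
```

```text
time 4.1167
joint_positions [-1.7370e-01  1.8310e-01  1.5033e+00 -1.1000e-03  1.4564e+00 -7.2010e-01]
tool_pos [ 0.5674 -0.0425  0.0937]
ee_rot [-1.5708  0.0017  0.5465]
wrist_force [-5.3237 -1.7904  6.1662]
wrist_torque [-0.4949  1.0339  0.0134]
width 0.0307
```

{"fn": "step_arm", "kwargs": {"commands": [{"xyz":[0,0,0],"twist":[0,0,-5]},{"xyz":[0,0,0],"twist":[0,0,-10]},{"xyz":[0,0,0],"twist":[0,0,-15]},{"xyz":[0,0,0],"twist":[0,0,-20]},{"xyz":[0,0,0],"twist":[0,0,-25]},{"xyz":[0,0,0],"twist":[0,0,-30]},{"xyz":[0,0,0],"twist":[0,0,-35]},{"xyz":[0,0,0],"twist":[0,0,-40]},{"xyz":[0,0,0],"twist":[0,0,-45]},{"xyz":[0,0,0],"twist":[0,0,-50]},{"xyz":[0,0,0],"twist":[0,0,-55]},{"xyz":[0,0,0],"twist":[0,0,-60]}]}}

```text
time: 5.12
tool_pos: [0.5661, -0.0425, 0.0934]
ee_rot: [-1.574, 0.004, -0.505]
wrist_force: [-7.4, -1.8, 6.1]
width: 0.0308
```

{"fn": "step_arm", "kwargs": {"commands": [{"xyz":[0,0,0],"twist":[0,0,0]},{"xyz":[0,0,0],"twist":[0,0,0]},{"xyz":[0,0,0],"twist":[0,0,0]}]}}

```text
time: 5.37
tool_pos: [0.5662, -0.0425, 0.0934]
ee_rot: [-1.574, 0.003, -0.501]
wrist_force: [-7.6, -2.4, 6.1]
width: 0.0309
```

```bash
python3 o.py
```

```text
time 5.3667
joint_positions [-0.1738  0.1829  1.5042 -0.0017  1.4586  0.3272]
tool_pos [ 0.5662 -0.0425  0.0934]
ee_rot [-1.5738  0.0034 -0.5007]
wrist_force [-7.5856 -2.3557  6.1361]
wrist_torque [-0.5245  1.5727  0.0129]
width 0.0309
```

{"fn": "step_arm", "kwargs": {"commands": [{"xyz":[0,0,0],"twist":[0,0,0]},{"xyz":[0,0,0],"twist":[0,0,0]},{"xyz":[0,0,0],"twist":[0,0,0]},{"xyz":[0,0,0],"twist":[0,0,0]},{"xyz":[0,0,0.005],"twist":[0,0,0]},{"xyz":[0,0,0.01],"twist":[0,0,0]},{"xyz":[0,0,0.01],"twist":[0,0,0]},{"xyz":[0,0,0.01],"twist":[0,0,0]},{"xyz":[0,0,0.01],"twist":[0,0,0]}], "fingers": 100}}

```text
time: 6.12
tool_pos: [0.5683, -0.042, 0.1037]
ee_rot: [-1.571, -0.001, -0.501]
wrist_force: [-0.2, -0.6, 0.5]
width: 0.0571
```

```bash
python3 o.py; python3 - <<'E'
from h import *
q,_=snap('scene','s2'); snap('top','t2')
b=cv2.resize(q[160:280,230:390],None,fx=4,fy=4,interpolation=2)
cv2.imwrite('pics/s2c.png',b[:,:,::-1])
E
```

```text
time 6.1167
joint_positions [-0.1733  0.1767  1.4902  0.      1.4739  0.3272]
tool_pos [ 0.5683 -0.042   0.1037]
ee_rot [-1.5706e+00 -7.0000e-04 -5.0050e-01]
wrist_force [-0.1847 -0.5982  0.4779]
wrist_torque [-0.0514  0.1577  0.0363]
width 0.0571
```

View pics/s2c.png

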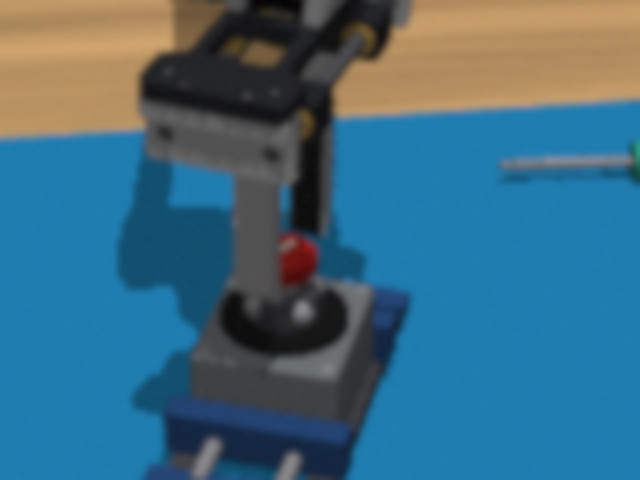

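{"fn": "step_arm", "kwargs": {"commands": [{"xyz":[-0.002,0,0],"twist":[0,0,0]},{"xyz":[-0.002,0,0],"twist":[0,0,0]},{"xyz":[-0.002,0,0],"twist":[0,0,0]},{"xyz":[-0.002,0,0],"twist":[0,0,0]},{"xyz":[-0.002,0,0],"twist":[0,0,0]},{"xyz":[-0.002,0,0],"twist":[0,0,0]},{"xyz":[-0.002,0,0],"twist":[0,0,0]},{"xyz":[-0.002,0,0],"twist":[0,0,0]}], "fingers": 255}}

```text
time: 6.88
tool_pos: [0.566, -0.042, 0.1035]
ee_rot: [-1.571, 0.0, -0.5]
wrist_force: [0.6, 0.0, -0.4]
width: 0.0311
```

```bash
python3 o.py
```

```text
time 6.8833
joint_positions [-1.7390e-01  1.7260e-01  1.4956e+00 -1.0000e-04  1.4735e+00  3.2660e-01]
tool_pos [ 0.566  -0.042   0.1035]
ee_rot [-1.5709e+00  1.0000e-04 -5.0050e-01]
wrist_force [ 0.5538  0.0376 -0.3819]
wrist_torque [-0.1035  0.1606  0.0115]
width 0.0311
```

{"fn": "step_arm", "kwargs": {"commands": [{"xyz":[0,0,0],"twist":[0,0,0]},{"xyz":[0,0,0],"twist":[0,0,0]},{"xyz":[0,0,0],"twist":[0,0,0]},{"xyz":[0,0,0],"twist":[0,0,0]},{"xyz":[0,0,0],"twist":[0,0,0]}], "fingers": 100}}

```text
time: 7.3
tool_pos: [0.5661, -0.042, 0.1035]
ee_rot: [-1.571, -0.0, -0.501]
wrist_force: [0.2, 0.1, 0.6]
width: 0.0565
```

{"fn": "step_arm", "kwargs": {"commands": [{"xyz":[0,0,0],"twist":[0,0,7]},{"xyz":[0,0,0],"twist":[0,0,14]},{"xyz":[0,0,0],"twist":[0,0,21]},{"xyz":[0,0,0],"twist":[0,0,28]},{"xyz":[0,0,0],"twist":[0,0,35]},{"xyz":[0,0,0],"twist":[0,0,42]},{"xyz":[0,0,0],"twist":[0,0,49]},{"xyz":[0,0,0],"twist":[0,0,56]},{"xyz":[0,0,0],"twist":[0,0,63]},{"xyz":[0,0,0],"twist":[0,0,70]},{"xyz":[0,0,0],"twist":[0,0,77]},{"xyz":[0,0,0],"twist":[0,0,84]}]}}

```text
time: 8.3
tool_pos: [0.5661, -0.042, 0.1035]
ee_rot: [-1.571, -0.0, 0.972]
wrist_force: [0.1, 0.1, 0.0]
width: 0.0569
```

```bash
python3 o.py
```

```text
time 8.3
joint_positions [-1.7400e-01  1.7260e-01  1.4955e+00  1.0000e-04  1.4734e+00 -1.1456e+00]
tool_pos [ 0.5661 -0.042   0.1035]
ee_rot [-1.5709e+00 -2.0000e-04  9.7160e-01]
wrist_force [0.1316 0.0609 0.0324]
wrist_torque [-0.0021 -0.0189  0.0325]
width 0.0569
```

{"fn": "step_arm", "kwargs": {"commands": [{"xyz":[0,0,0],"twist":[0,0,6]},{"xyz":[0,0,0],"twist":[0,0,6]},{"xyz":[0,0,0],"twist":[0,0,6]},{"xyz":[0,0,0],"twist":[0,0,6]},{"xyz":[0,0,0],"twist":[0,0,6]},{"xyz":[0,0,0],"twist":[0,0,6]},{"xyz":[0,0,0],"twist":[0,0,6]},{"xyz":[0,0,0],"twist":[0,0,6]}], "fingers": 255}}

```text
time: 8.97
tool_pos: [0.5663, -0.0416, 0.1036]
ee_rot: [-1.571, -0.001, 1.07]
wrist_force: [0.7, 2.6, -0.7]
width: 0.0309
```

```bash
python3 o.py
```

```text
time 8.9667
joint_positions [-1.7370e-01  1.7260e-01  1.4953e+00  9.0000e-04  1.4731e+00 -1.2439e+00]
tool_pos [ 0.5663 -0.0416  0.1036]
ee_rot [-1.5710e+00 -1.0000e-03  1.0701e+00]
wrist_force [ 0.6856  2.5981 -0.6757]
wrist_torque [ 0.3376 -0.1824 -0.0101]
width 0.0309
```

{"fn": "step_arm", "kwargs": {"commands": [{"xyz":[0,0,0],"twist":[0,0,0]},{"xyz":[0,0,0],"twist":[0,0,0]},{"xyz":[0,0,0],"twist":[0,0,0]},{"xyz":[0,0,0],"twist":[0,0,0]},{"xyz":[0,0,0.02],"twist":[0,0,0]},{"xyz":[0,0,0.04],"twist":[0,0,4]},{"xyz":[0.003,-0.03,0.05],"twist":[0,0,8]},{"xyz":[0.006,-0.06,0.05],"twist":[0,0,13]},{"xyz":[0.009,-0.09,0.05],"twist":[0,0,18]},{"xyz":[0.012,-0.12,0.05],"twist":[0,0,23]},{"xyz":[0.015,-0.15,0.05],"twist":[0,0,28.6]},{"xyz":[0.018,-0.18,0.05],"twist":[0,0,28.6]}], "fingers": 50}}

```text
time: 9.97
tool_pos: [0.5839, -0.2236, 0.1535]
ee_rot: [-1.571, 0.0, 1.573]
wrist_force: [0.2, -0.5, -0.5]
width: 0.0758
```

{"fn": "step_arm", "kwargs": {"commands": [{"xyz":[0.003,-0.03,0],"twist":[0,0,0]},{"xyz":[0.006,-0.06,0],"twist":[0,0,0]},{"xyz":[0.008,-0.085,0],"twist":[0,0,0]},{"xyz":[0.008,-0.085,0],"twist":[0,0,0]},{"xyz":[0.008,-0.085,0],"twist":[0,0,0]},{"xyz":[0.008,-0.085,0],"twist":[0,0,0]}]}}

```text
time: 10.47
tool_pos: [0.5919, -0.3066, 0.1532]
ee_rot: [-1.57, -0.001, 1.569]
wrist_force: [0.3, 0.5, -0.4]
width: 0.076
```

```bash
python3 o.py; python3 - <<'E'
from h import *
q,_=snap('scene','s3'); p,_=snap('top','t3')
b=cv2.resize(q[160:310,110:330],None,fx=3.5,fy=3.5,interpolation=2)
cv2.imwrite('pics/s3c.png',b[:,:,::-1])
def show(nm,P):print(nm,len(P),'fit',circ(P[:,:2]),'mid',((P.min(0)+P.max(0))/2).round(4))
for n,f in(('scene','s3'),('top','t3')):
    p,W=cloud(n,f)
    near=np.hypot(W[...,0]-.567,W[...,1]+.042)<.025
    P=W[near&(W[...,2]>.098)]
    if len(P)>20: show(n+'stop',P); print(np.percentile(P[:,2],[50,90]))
E
```

```text
time 10.4667
joint_positions [-5.6320e-01  3.6520e-01  1.1567e+00  6.0000e-04  1.6207e+00 -2.1325e+00]
tool_pos [ 0.5919 -0.3066  0.1532]
ee_rot [-1.5703e+00 -1.0000e-03  1.5693e+00]
wrist_force [ 0.3074  0.5401 -0.4415]
wrist_torque [0.0168 0.0256 0.009 ]
width 0.076
scenestop 138 fit (array([ 0.57002037, -0.04330228]), np.float64(0.011092996400531312)) mid [ 0.5696 -0.0431  0.1019]
[0.10272128 0.10445543]
topstop 201 fit (array([ 0.56436901, -0.04104422]), np.float64(0.011114275193077951)) mid [ 0.5638 -0.0413  0.1029]
[0.10298154 0.10498529]
```

View pics/s3c.png

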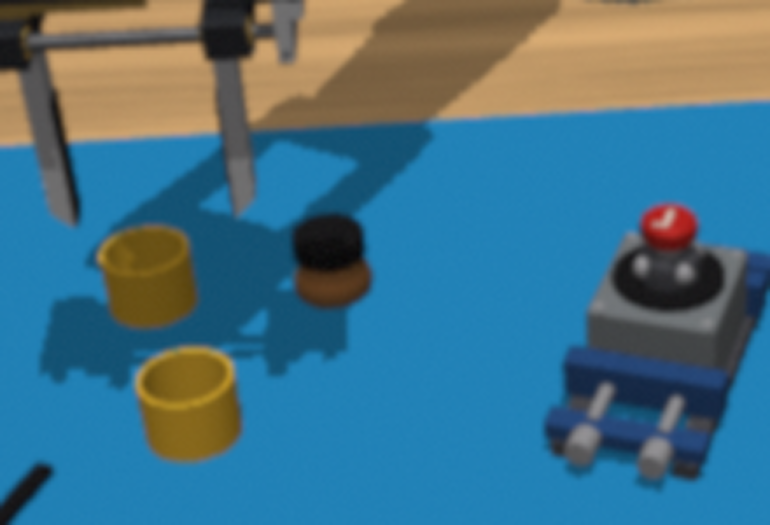

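View pics/t3.png

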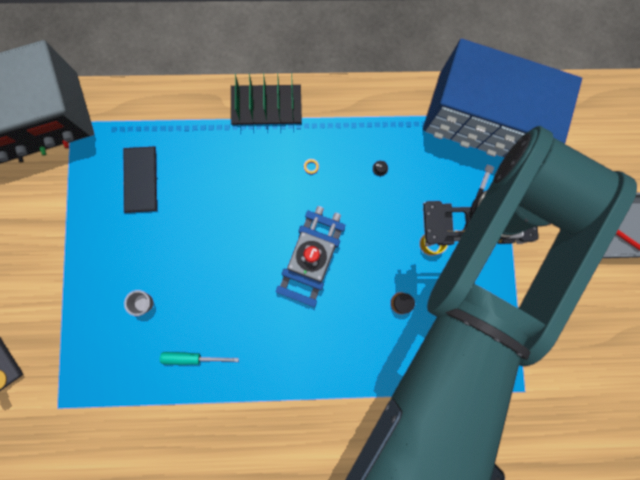

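The stop is up, with its top at about 0.104 m. The fingers straddle guard A and miss the pry bar.

{"fn": "step_arm", "kwargs": {"commands": [{"xyz":[0,0,-0.03],"twist":[0,0,0]},{"xyz":[0,0,-0.06],"twist":[0,0,0]},{"xyz":[0,0,-0.09],"twist":[0,0,0]},{"xyz":[0,0,-0.115],"twist":[0,0,0]},{"xyz":[0,0,-0.13],"twist":[0,0,0]},{"xyz":[0,0,-0.135],"twist":[0,0,0]},{"xyz":[0,0,-0.135],"twist":[0,0,0]},{"xyz":[0,0,-0.135],"twist":[0,0,0]}]}}

```text
time: 11.23
tool_pos: [0.5928, -0.3066, 0.0197]
ee_rot: [-1.572, 0.001, 1.571]
wrist_force: [0.2, -0.0, 1.3]
width: 0.0755
```

{"fn": "step_arm", "kwargs": {"commands": [{"xyz":[0,0,0],"twist":[0,0,0]},{"xyz":[0,0,0],"twist":[0,0,0]},{"xyz":[0,0,0],"twist":[0,0,0]},{"xyz":[0,0,0],"twist":[0,0,0]},{"xyz":[0,0,0],"twist":[0,0,0]},{"xyz":[0,0,0],"twist":[0,0,0]}], "fingers": 255}}

```text
time: 11.73
tool_pos: [0.5926, -0.3074, 0.0197]
ee_rot: [-1.572, 0.001, 1.569]
wrist_force: [-1.1, 0.7, 3.8]
width: 0.0515
```

{"fn": "step_arm", "kwargs": {"commands": [{"xyz":[0,0,0],"twist":[0,0,0]},{"xyz":[0,0,0],"twist":[0,0,0]},{"xyz":[0,0,0],"twist":[0,0,0]},{"xyz":[0,0,0],"twist":[0,0,0]},{"xyz":[0,0,0],"twist":[0,0,0]},{"xyz":[0,0,0],"twist":[0,0,0]}], "fingers": 50}}

```text
time: 12.23
tool_pos: [0.5919, -0.3069, 0.0182]
ee_rot: [-1.57, -0.0, 1.569]
wrist_force: [-0.8, -0.4, 0.2]
width: 0.0754
```

{"fn": "step_arm", "kwargs": {"commands": [{"xyz":[0,0,0],"twist":[0,0,-7]},{"xyz":[0,0,0],"twist":[0,0,-14]},{"xyz":[0,0,0],"twist":[0,0,-21]},{"xyz":[0,0,0],"twist":[0,0,-28]},{"xyz":[0,0,0],"twist":[0,0,-35]},{"xyz":[0,0,0],"twist":[0,0,-42]},{"xyz":[0,0,0],"twist":[0,0,-49]},{"xyz":[0,0,0],"twist":[0,0,-56]},{"xyz":[0,0,0],"twist":[0,0,-63]},{"xyz":[0,0,0],"twist":[0,0,-70]},{"xyz":[0,0,0],"twist":[0,0,-77]},{"xyz":[0,0,0],"twist":[0,0,-84]}]}}

```text
time: 13.23
tool_pos: [0.592, -0.307, 0.0184]
ee_rot: [-1.571, 0.0, 0.097]
wrist_force: [-0.4, 0.7, 0.2]
width: 0.0756
```

{"fn": "step_arm", "kwargs": {"commands": [{"xyz":[0,0,0],"twist":[0,0,-6]},{"xyz":[0,0,0],"twist":[0,0,-6]},{"xyz":[0,0,0],"twist":[0,0,-6]}]}}

```text
time: 13.48
tool_pos: [0.592, -0.307, 0.0184]
ee_rot: [-1.571, 0.0, 0.001]
wrist_force: [-0.0, -0.2, 0.7]
width: 0.0756
```

{"fn": "step_arm", "kwargs": {"commands": [{"xyz":[0,0,0],"twist":[0,0,0]},{"xyz":[0,0,0],"twist":[0,0,0]},{"xyz":[0,0,0],"twist":[0,0,0]},{"xyz":[0,0,0],"twist":[0,0,0]},{"xyz":[0,0,0],"twist":[0,0,0]},{"xyz":[0,0,0],"twist":[0,0,0]},{"xyz":[0,0,0],"twist":[0,0,0]},{"xyz":[0,0,0],"twist":[0,0,0]}], "fingers": 255}}

```text
time: 14.15
tool_pos: [0.5921, -0.307, 0.0185]
ee_rot: [-1.571, -0.0, -0.001]
wrist_force: [0.1, 0.6, -0.2]
width: 0.0519
```

```bash
python3 o.py
```

```text
time 14.15
joint_positions [-0.5633  0.4467  1.3206  0.      1.3741 -0.5621]
tool_pos [ 0.5921 -0.307   0.0185]
ee_rot [-1.5709e+00 -2.0000e-04 -1.2000e-03]
wrist_force [ 0.0703  0.5566 -0.1654]
wrist_torque [-0.0631  0.0522 -0.0288]
width 0.0519
```

{"fn": "step_arm", "kwargs": {"commands": [{"xyz":[0,0,0.02],"twist":[0,0,0]},{"xyz":[0,0,0.05],"twist":[0,0,0]},{"xyz":[0,0,0.08],"twist":[0,0,0]},{"xyz":[0,0,0.11],"twist":[0,0,0]},{"xyz":[0,0,0.13],"twist":[0,0,0]},{"xyz":[-0.002,0.02,0.13],"twist":[0,0,0]},{"xyz":[-0.005,0.05,0.13],"twist":[0,0,0]},{"xyz":[-0.008,0.08,0.13],"twist":[0,0,0]},{"xyz":[-0.011,0.11,0.13],"twist":[0,0,0]},{"xyz":[-0.014,0.14,0.13],"twist":[0,0,0]},{"xyz":[-0.017,0.17,0.13],"twist":[0,0,0]},{"xyz":[-0.02,0.2,0.13],"twist":[0,0,0]}]}}

```text
time: 15.15
tool_pos: [0.5716, -0.1056, 0.1485]
ee_rot: [-1.571, 0.0, -0.002]
wrist_force: [-0.4, 0.5, -0.4]
width: 0.0517
```

{"fn": "step_arm", "kwargs": {"commands": [{"xyz":[-0.002,0.03,0],"twist":[0,0,0]},{"xyz":[-0.004,0.05,0],"twist":[0,0,0]},{"xyz":[-0.006,0.0654,0],"twist":[0,0,0]},{"xyz":[-0.006,0.0654,0],"twist":[0,0,0]},{"xyz":[-0.006,0.0654,0],"twist":[0,0,0]},{"xyz":[-0.006,0.0654,0],"twist":[0,0,0]},{"xyz":[-0.006,0.0654,0],"twist":[0,0,0]}]}}

```text
time: 15.73
tool_pos: [0.5662, -0.0429, 0.1484]
ee_rot: [-1.571, 0.0, -0.003]
wrist_force: [1.1, -0.0, -0.1]
width: 0.052
```

```bash
python3 o.py; python3 - <<'E'
from h import *
q,_=snap('scene','s4'); p,_=snap('top','t4')
b=cv2.resize(q[150:270,230:390],None,fx=4,fy=4,interpolation=2)
cv2.imwrite('pics/s4c.png',b[:,:,::-1])
def show(nm,P):print(nm,len(P),'fit',circ(P[:,:2]),'mid',((P.min(0)+P.max(0))/2).round(4),'ext',np.ptp(P,0).round(4))
p,W=cloud('scene','s4');h=cv2.cvtColor(p,cv2.COLOR_RGB2HSV)
yel=cv2.inRange(h,(18,120,60),(34,255,255))>0
show('g',W[yel&(np.hypot(W[...,0]-.567,W[...,1]+.042)<.05)])
E
```

```text
time 15.7333
joint_positions [-1.7510e-01  1.4790e-01  1.4328e+00 -5.0000e-04  1.5608e+00 -1.7230e-01]
tool_pos [ 0.5662 -0.0429  0.1484]
ee_rot [-1.5713  0.     -0.0028]
wrist_force [ 1.0741 -0.0047 -0.1257]
wrist_torque [-0.0902  0.0508 -0.0453]
width 0.052
g 420 fit (array([ 0.56792805, -0.04637078]), np.float64(0.0251201577552741)) mid [ 0.5686 -0.0512  0.2903] ext [0.0635 0.0612 0.3213]
```

View pics/s4c.png

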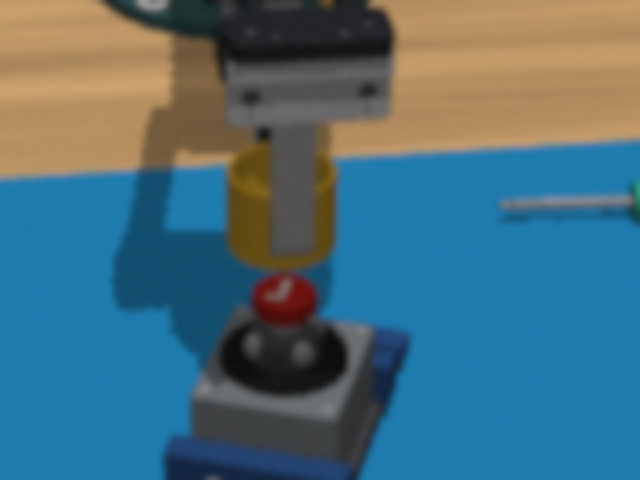

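{"fn": "step_arm", "kwargs": {"commands": [{"xyz":[0,0.0015,-0.01],"twist":[0,0,0]},{"xyz":[0,0.0015,-0.02],"twist":[0,0,0]},{"xyz":[0,0.0015,-0.02],"twist":[0,0,0]},{"xyz":[0,0.0015,-0.02],"twist":[0,0,0]},{"xyz":[0,0.0015,-0.02],"twist":[0,0,0]},{"xyz":[0,0.0015,-0.02],"twist":[0,0,0]}]}}

```text
time: 16.33
tool_pos: [0.5662, -0.0401, 0.1287]
ee_rot: [-1.571, -0.001, -0.001]
wrist_force: [-0.1, 0.6, -0.5]
width: 0.0521
```

```bash
python3 o.py; python3 - <<'E'
from h import *
q,_=snap('scene','s5')
b=cv2.resize(q[170:270,240:370],None,fx=5,fy=5,interpolation=2)
cv2.imwrite('pics/s5c.png',b[:,:,::-1])
h=cv2.cvtColor(q,cv2.COLOR_RGB2HSV)
for nm,lo,hi in(('yel',(18,120,50),(34,255,255)),('red',(0,120,70),(8,255,255))):
    m=np.zeros((480,640),np.uint8);m[170:270,270:340]=cv2.inRange(h,lo,hi)[170:270,270:340]
    v,u=np.nonzero(m);print(nm,u.min(),u.max(),v.min(),v.max())
    for r in range(v.min(),v.max()+1): 
        uu=u[v==r]; print(r,uu.min(),uu.max(),end='; ')
    print()
E
```

```text
time 16.3333
joint_positions [-0.1706  0.1572  1.4619  0.      1.522  -0.1693]
tool_pos [ 0.5662 -0.0401  0.1287]
ee_rot [-1.5709e+00 -5.0000e-04 -1.3000e-03]
wrist_force [-0.1036  0.5923 -0.4994]
wrist_torque [-0.0102  0.0779 -0.004 ]
width 0.0521
yel 289 314 194 225
194 297 298; 195 296 298; 196 295 298; 197 292 298; 198 291 312; 199 290 313; 200 290 313; 201 289 313; 202 289 314; 203 289 314; 204 289 313; 205 289 313; 206 289 313; 207 289 313; 208 289 313; 209 289 313; 210 289 313; 211 289 313; 212 289 313; 213 289 313; 214 289 313; 215 289 313; 216 289 313; 217 289 313; 218 289 313; 219 289 313; 220 290 313; 221 290 312; 222 291 311; 223 292 310; 224 293 309; 225 297 306; 
red 294 307 226 231
226 294 295; 227 294 307; 228 295 306; 229 296 305; 230 298 303; 231 301 301;
```

View pics/s5c.png

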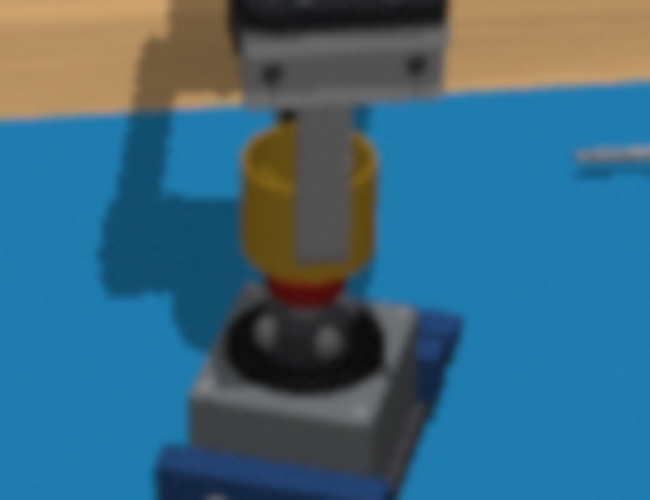

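{"fn": "step_arm", "kwargs": {"commands": [{"xyz":[0,-0.0007,-0.008],"twist":[0,0,0]},{"xyz":[0,-0.0007,-0.016],"twist":[0,0,0]},{"xyz":[0,-0.0007,-0.024],"twist":[0,0,0]},{"xyz":[0,-0.0007,-0.026],"twist":[0,0,0]},{"xyz":[0,-0.0007,-0.026],"twist":[0,0,0]},{"xyz":[0,-0.0007,-0.026],"twist":[0,0,0]},{"xyz":[0,-0.0007,-0.026],"twist":[0,0,0]}]}}

```text
time: 16.97
tool_pos: [0.5663, -0.0408, 0.1028]
ee_rot: [-1.571, -0.001, -0.001]
wrist_force: [0.0, -0.2, -0.1]
width: 0.0513
```

{"fn": "step_arm", "kwargs": {"commands": [{"xyz":[0,0,-0.002],"twist":[0,0,0]},{"xyz":[0,0,-0.004],"twist":[0,0,0]},{"xyz":[0,0,-0.005],"twist":[0,0,0]},{"xyz":[0,0,-0.005],"twist":[0,0,0]},{"xyz":[0,0,-0.005],"twist":[0,0,0]},{"xyz":[0,0,-0.005],"twist":[0,0,0]}]}}

```text
time: 17.47
tool_pos: [0.5662, -0.0408, 0.0977]
ee_rot: [-1.571, -0.0, -0.001]
wrist_force: [0.7, 0.4, 0.6]
width: 0.0518
```

```bash
python3 o.py
```

```text
time 17.4667
joint_positions [-0.1719  0.1763  1.5033  0.      1.4616 -0.1705]
tool_pos [ 0.5662 -0.0408  0.0977]
ee_rot [-1.5709e+00 -5.0000e-04 -1.4000e-03]
wrist_force [0.6699 0.4013 0.5901]
wrist_torque [-0.1056  0.0421 -0.0522]
width 0.0518
```

The foot is past the neck's edge with almost no force, so the guard is centred. Now the push.

{"fn": "step_arm", "kwargs": {"commands": [{"xyz":[0,0,-0.0015],"twist":[0,0,0]},{"xyz":[0,0,-0.003],"twist":[0,0,0]},{"xyz":[0,0,-0.004],"twist":[0,0,0]},{"xyz":[0,0,-0.004],"twist":[0,0,0]}]}}

```text
time: 17.8
tool_pos: [0.5668, -0.0409, 0.0965]
ee_rot: [-1.571, -0.003, -0.001]
wrist_force: [-3.2, 0.1, 10.0]
width: 0.0517
```

{"fn": "step_arm", "kwargs": {"commands": [{"xyz":[0,0,-0.0015],"twist":[0,0,0]},{"xyz":[0,0,-0.003],"twist":[0,0,0]},{"xyz":[0,0,-0.004],"twist":[0,0,0]},{"xyz":[0,0,-0.004],"twist":[0,0,0]}]}}

```text
time: 18.13
tool_pos: [0.5673, -0.041, 0.0926]
ee_rot: [-1.572, -0.004, -0.001]
wrist_force: [-1.4, -0.1, 7.2]
width: 0.052
```

{"fn": "step_arm", "kwargs": {"commands": [{"xyz":[0,0,-0.0015],"twist":[0,0,0]},{"xyz":[0,0,-0.003],"twist":[0,0,0]},{"xyz":[0,0,-0.004],"twist":[0,0,0]},{"xyz":[0,0,-0.004],"twist":[0,0,0]}]}}

```text
time: 18.47
tool_pos: [0.5655, -0.0407, 0.0846]
ee_rot: [-1.57, 0.001, -0.001]
wrist_force: [0.3, 0.5, -0.3]
width: 0.0518
```

{"fn": "step_arm", "kwargs": {"commands": [{"xyz":[0,0,-0.001],"twist":[0,0,0]},{"xyz":[0,0,-0.002],"twist":[0,0,0]},{"xyz":[0,0,-0.003],"twist":[0,0,0]},{"xyz":[0,0,-0.003],"twist":[0,0,0]},{"xyz":[0,0,-0.003],"twist":[0,0,0]}]}}

```text
time: 18.88
tool_pos: [0.5656, -0.0407, 0.0844]
ee_rot: [-1.571, 0.001, -0.001]
wrist_force: [-4.1, 0.4, 8.9]
width: 0.0518
```

```bash
python3 o.py
```

```text
time 18.8833
joint_positions [-1.7170e-01  1.8510e-01  1.5203e+00 -1.0000e-04  1.4367e+00 -1.7050e-01]
tool_pos [ 0.5656 -0.0407  0.0844]
ee_rot [-1.5708e+00  5.0000e-04 -1.3000e-03]
wrist_force [-4.1098  0.3925  8.8632]
wrist_torque [ 0.0371  0.9935 -0.0039]
width 0.0518
```

{"fn": "step_arm", "kwargs": {"commands": [{"xyz":[0,0,-0.0005],"twist":[0,0,0]},{"xyz":[0,0,-0.0005],"twist":[0,0,0]},{"xyz":[0,0,-0.0005],"twist":[0,0,0]},{"xyz":[0,0,-0.0005],"twist":[0,0,0]},{"xyz":[0,0,-0.0005],"twist":[0,0,0]},{"xyz":[0,0,-0.0005],"twist":[0,0,0]}]}}

```text
time: 19.38
tool_pos: [0.5656, -0.0407, 0.0844]
ee_rot: [-1.571, 0.0, -0.001]
wrist_force: [-5.8, 0.4, 11.8]
width: 0.0517
```

```bash
python3 o.py; python3 - <<'E'
from h import *
q,_=snap('scene','s6');snap('top','t6')
b=cv2.resize(q[170:270,240:370],None,fx=5,fy=5,interpolation=2)
cv2.imwrite('pics/s6c.png',b[:,:,::-1])
E
python3 o.py | tail -4
```

```text
time 19.3833
joint_positions [-1.7170e-01  1.8500e-01  1.5205e+00 -1.0000e-04  1.4364e+00 -1.7050e-01]
tool_pos [ 0.5656 -0.0407  0.0844]
ee_rot [-1.5708e+00  3.0000e-04 -1.3000e-03]
wrist_force [-5.8391  0.3907 11.8328]
wrist_torque [0.1024 1.2095 0.0292]
width 0.0517
ee_rot [-1.5708e+00  3.0000e-04 -1.2000e-03]
wrist_force [-5.8013  0.581  10.4828]
wrist_torque [ 0.0834  1.1426 -0.0571]
width 0.0518
```

View pics/s6c.png

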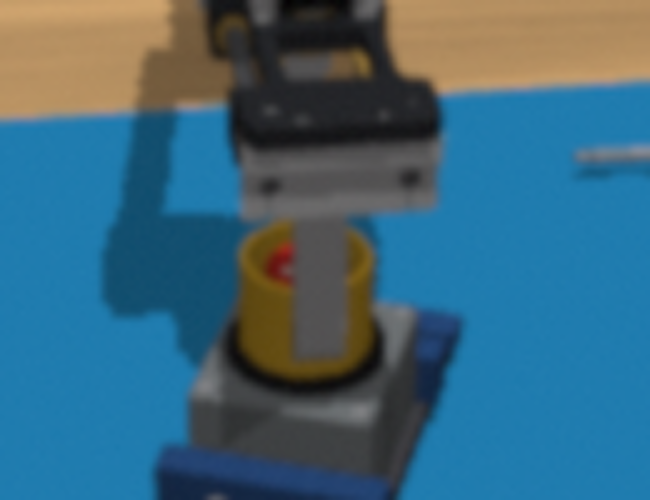

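View pics/t6.png

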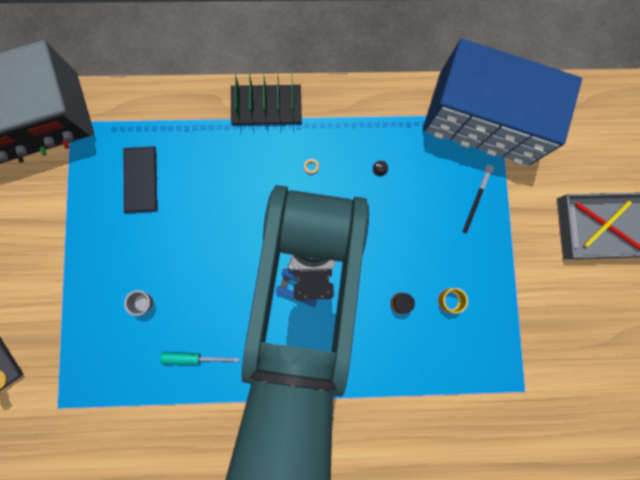

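The guard sits flat on the black flange in the crop at (308,370). The red stop shows up inside it at (285,262), bystanders are unmoved, and the push reads about 10.5 to 12 N.

```bash
python3 -c "
from h import *
print(robot.close_job()); print(robot.get_obs()['wrist_force'])"
```

```text
the job is handed in; nothing more can be done
None
the job is handed in; nothing more can be done
```

The job is handed in. No verdict came back, so the results below are from my own checks.

- **Stop:** I gripped the head and pressed it about 9.7 mm, feeling about 6 N. I then turned it 60° clockwise and let go. It sprang back up: the depth image put its top at about 0.104 m.
- **Guard:** I took the yellow ring farther from the base (0.67 m against 0.58 m). It went over the neck almost without force, met the spring balls at about 10 N and snapped home. The tool height of 0.0844 m matched the height I expected with the foot on the flange (0.0845 m).
- **Last checks at about 19 s:** The vertical push on the guard was 10.5 to 12 N. The picture showed the guard flat on the flange and the red head inside it; I judged by eye that it was still up, without measuring it again. The bystanders looked unmoved.

Two things did not fully agree:

- **Cameras:** The two cameras differed by about 5 mm in x. I settled the stop's axis by touch instead, with two grips at right angles.
- **Sideways load:** A side force of about 6 N in −x remained at the end. The tool was within about 1 mm of the measured axis.

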